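Roll-test conveyor rollers and reject the oval one

ROBOT

A 6-joint arm with a two-finger parallel gripper is mounted at the origin on the work surface. World frame = base frame: x ahead of the robot, y to its left, z up, the work surface at z = 0. Lengths are in m, angles in rad, forces in N, time in s.
With the tool pointing down it reaches from about 0.25 to 0.725 m from the base axis. Payload 4 kg.
Tool frame: the origin (TCP) lies on the centre line of the jaws, within the pads' length; the fingertips stand ahead of it and the grasp point (between the pads) lies 11 mm behind it (bot.tip_extent is the z of the fingertips in the tool frame, in m); z points along the fingers, y is the direction in which the jaws open and shut (so a half turn about z gives the same grasp; the last joint's range is limited). The gripper opens to 85 mm and grips with 20 to 120 N. Pads are 22 mm wide; open, the fingers measure 114 mm over their backs; the gripper's body (76 mm by 85 mm) begins 54 mm behind the grasp point. The pads swing forward as they close: fully open they stand 13 mm farther back than shut.
Start: joints at [-1.33, 0.241, 0.005, 1.335, 0, 1.571], TCP at [0.119, -0.486, 0.214] pointing down, gripper open.
Joint ranges: [-2.72, 2.72], [-1.05, 1.87], [-1.09, 1.28], [-1.99, 2.15], [-1.42, 1.44], [-3.14, 3.14]. Speed limits (rad/s): [2.79, 2.79, 3.14, 3.14, 3.14, 3.14].

INTERFACE

Orientations are given as a unit quaternion [x, y, z, w].
In Python, from workcell import bot gives the robot as it stands.
- The arm moves only by the shell command python3 -m jog 'ROWS'. ROWS is JSON, a list that holds one entry, the list of rows, each a list of 7 numbers: the shift along the world's x, y, z in m, then the turn, a rotation vector about the world's x, y, z in degrees, then the closure in counts, from 0 (fully open) to 255 (shut). In form: [[[tx, ty, tz, ax, ay, az, fingers], ...]]. A call has 1 to 10 rows; each row is the pose to reach, as a shift and turn from the pose commanded when the call began; what a row does not reach only later rows make up. A row lasts 1/12 s, in which the tool goes at most 41.7 mm and 7.16 degrees, less where a joint would pass 70% of its speed; a pose out of reach is approached as far as the arm can. A call with a gripper value outside its range is refused whole. The fingers move at their own pace and stop on an object; the grip force is fixed at half the most. Time passes only in rows, so rows that repeat a pose let the fingers close. It gives the time, the measured TCP pose, the force and the opening at its end, in the units of the state.
- bot.get_obs(): the state, without advancing time (a new reading comes with each control period).
- bot.camera(name): name is "side" or "top" or "wrist"; returns the picture (480x640x3 uint8, blue, green, red); there is no depth.
- bot.camera_model(name): a dict with "K" (3x3 intrinsics, pixels), "T" (4x4, takes a point from camera to world coordinates). Camera axes: x right, y down, z forward; pixel columns grow to the right and rows downward; lengths in m; the calibration is good to about 2 mm. A picture is of the moment at which its call begins: read the wrist's pose just before it. camera_model takes no time and is no camera call; for the wrist camera it gives the pose at the moment of the call.
- bot.job_done(): hands the job in, once; it reports no verdict.
The state is a dict: "clock": time; "joint_pos": joint angles; "joint_vel": joint speeds; "tau": joint torques, N m; "eef_pos": TCP position; "tool_rot": TCP orientation; "ft_force": force on the tool from outside, world axes, zero at the start; "ft_torque": the same for the moment, N m; "grip_width": finger opening in m.
Only numpy, scipy, OpenCV 4.12 (cv2) and the standard library are available. Lean on these libraries where they do the work, as an engineer would, in place of code of your own. Each camera call takes 0.05 s, during which the arm holds its last target. There are 200 camera calls.

TASK

Use the sprung pressing block to roll-test the three conveyor rollers on the steel plate: press it lightly on each roller and roll it forward, from the near half of the plate past the middle into the far half, still under the block, feeling for the one that is out of round and wobbles. When all three have been rolled, put the block back standing on its cork mat and put the wobbling roller in the grey tote. Never lift the two true rollers, which stay lying in the far half of the plate, press gently throughout, and leave the jar, cup and tape alone.

Things in the scene. Friction and masses are not known exactly. Their poses are not given: they have to be found in the camera images.
- plate: Fixed dark steel plate, 236 mm (x) by 360 mm (y). Origin: centre of its underside, on the table; flat top 20 mm above. A rim 8 mm wide, 5 mm high along the near (-x) and far (+x) edges keeps rollers on. x points away from the robot, the rolling direction; x > 0 is the far half. The rollers lie side by side across y, about 115 mm apart, in the near half, axes within 3 degrees of the plate's y.
- roller_1: Spare conveyor roller, aluminium tube 80 mm long and 30 mm thick, about 0.2 kg (thin axle stubs stand out 8 mm more at each end). Origin at mid-axis, 15 mm above the plate; y is its axis. It may be true or not: of the three, two are round (30 mm) and one is oval (30 by 34 mm), lying at first on its flat, so also 30 mm high; only rolling shows it. Which lies where changes.
- roller_2: Spare conveyor roller, aluminium tube 80 mm long and 30 mm thick, about 0.2 kg (thin axle stubs stand out 8 mm more at each end). Origin at mid-axis, 15 mm above the plate; y is its axis. It may be true or not: of the three, two are round (30 mm) and one is oval (30 by 34 mm), lying at first on its flat, so also 30 mm high; only rolling shows it. Which lies where changes.
- roller_3: Spare conveyor roller, aluminium tube 80 mm long and 30 mm thick, about 0.2 kg (thin axle stubs stand out 8 mm more at each end). Origin at mid-axis, 15 mm above the plate; y is its axis. It may be true or not: of the three, two are round (30 mm) and one is oval (30 by 34 mm), lying at first on its flat, so also 30 mm high; only rolling shows it. Which lies where changes.
- block: Pressing block, 0.35 kg, standing on its mat: a flat black sole, 130 mm (x) by 64 mm (y), 10 mm thick, hangs on springs 10 mm below a wooden board of the same outline (8 mm thick, top 28 mm above the origin) that carries the handle. Origin: centre of the sole's underside with springs relaxed, fixed to board and handle. Without slip a roller under it advances half as far as the block.
- block_handle (a point): Grip point of the block's handle: a wooden rib 18 mm thick (block x), 64 mm long (block y), standing from 28 to 75 mm above the block's origin; grip it across its thickness. This point lies on its middle, 56 mm above the block's origin.
- block_spring (a point): Centre of the gap between the block's board and sole, 15 mm above the block's origin. The sole starts to give at 3 N, then 2 N per mm, bottoming at 10 mm. Rolled at a constant commanded height, first pressed 4 to 6 N, a round roller gives a steady force and handle height; the oval one lifts the sole by 4 mm twice a turn, so the force swells by up to 8 N (less if the arm yields and the handle rises). Over 15 N harms a roller.
- mat: Fixed cork mat where the block stands, 180 mm (x) by 110 mm (y), 4 mm thick; origin at the centre of its underside on the table.
- tote: Fixed grey open-topped tote for rejects, 220 mm (x) by 170 mm (y) and 70 mm high outside, walls and floor 5 mm; origin at the centre of its underside on the table.
- jar: White jar with green cap, 72 mm diameter, 100 mm high, a bystander to be left alone. Origin at the centre of its underside.
- cup: Red cup, 80 mm diameter, 110 mm high, a bystander to be left alone. Origin at the centre of its underside.
- tape: Cardboard tape core lying flat, a ring 80 mm across and 48 mm high, a bystander to be left alone. Origin at the centre of its underside.
There are look-alikes about, which are no part of the job. There is more than one size of the block; the job needs the larger.

How it is judged:
By the outcome, as a careful person would: the job done as asked, in the order asked, and still so for the second after the job is handed in, with the robot touching nothing.
It also fails if it takes over 72 s, if anything falls off the work surface, if the arm or the gripper's body presses on something with over 40 N, if the wrist force passes 120 N, or if a joint passes its speed limit or range.

## Working session

There is one attempt and no reset: what is moved stays moved. The work goes in short steps, Python scripts to look and compute and a shell command to move; the robot and the scene stay as the last step left them, time stands still between calls to the robot, and variables do not carry over. Pictures are saved under pics/ and viewed, about 8 in all and at most 12, crops included, and the job is handed in when it is done.

```bash
ls; mkdir -p pics
python3 - <<'E'
from workcell import bot
import cv2
o=bot.get_obs()
for k in ['clock','eef_pos','tool_rot','ft_force','grip_width']: print(k,o[k])
print(bot.tip_extent)
for n in ['top','side']:
    m=bot.camera_model(n); print(n,m['K'],m['T'])
    cv2.imwrite(f'pics/{n}0.png',bot.camera(n))
E
```

```text
pics
clock 0.0
eef_pos [ 0.11908904 -0.48491485  0.21260736]
tool_rot [ 9.92758346e-01  1.20123844e-01 -1.22519464e-04 -1.05535102e-03]
ft_force [0.27703374 0.19459168 1.01114214]
grip_width 0.08552008644288235
0.008
top [[617.06870928   0.         321.39419328]
 [  0.         617.06870928 239.13853056]
 [  0.           0.           1.        ]] [[ 0.00982154 -0.99590013  0.08992483  0.53173586]
 [-0.99972718 -0.01168543 -0.02022421  0.07271045]
 [ 0.0211921  -0.08970166 -0.99574319  1.43116209]
 [ 0.          0.          0.          1.        ]]
side [[595.8363725    0.         308.77820619]
 [  0.         595.8363725  244.50549587]
 [  0.           0.           1.        ]] [[-0.85343692 -0.28456693  0.43665442  0.10194262]
 [-0.52110595  0.48147155 -0.70472246  0.94615643]
 [-0.00969597 -0.82897938 -0.55919512  0.7701173 ]
 [ 0.          0.          0.          1.        ]]
```

View pics/top0.png

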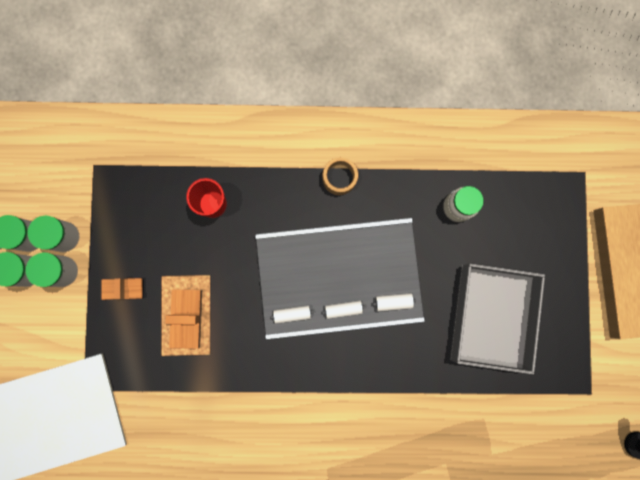

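View pics/side0.png

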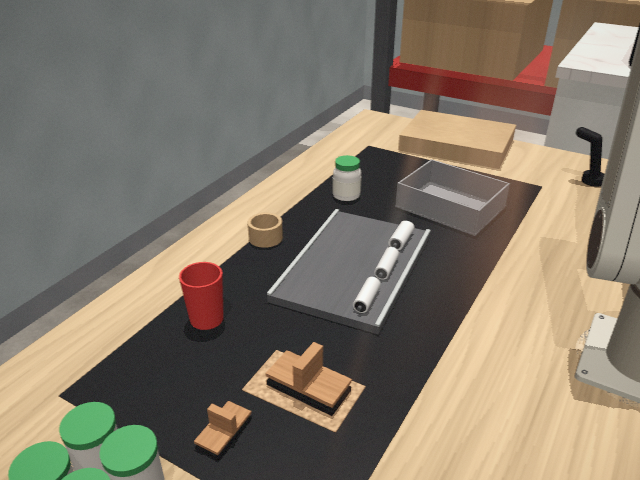

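The top view shows the plate with corners near (257,236), (411,220), (423,320) and (267,337). The rollers are at (292,314), (343,309) and (394,302), the large block is on its mat at (184,319), and the tote is at (500,318). The side view agrees. The small block at (122,289) is the look-alike.

```bash
cat > h.py <<'E'
import cv2, numpy as np
from workcell import bot
def ray(n,px,z,m=None):
    m=m or bot.camera_model(n); K,T=m['K'],np.array(m['T'])
    d=T[:3,:3]@np.linalg.inv(K)@np.array([px[0],px[1],1.]); o=T[:3,3]
    return o+d*(z-o[2])/d[2]
def proj(n,p,m=None):
    m=m or bot.camera_model(n); T=np.linalg.inv(m['T']); c=m['K']@(T[:3,:3]@np.array(p)+T[:3,3]); return c[:2]/c[2]
E
python3 - <<'E'
from h import *
im=cv2.imread('pics/top0.png'); hsv=cv2.cvtColor(im,cv2.COLOR_BGR2HSV)
def rects(mask,roi,z,amin,name):
    x0,y0,x1,y1=roi; m=np.zeros_like(mask); m[y0:y1,x0:x1]=mask[y0:y1,x0:x1]
    cs,_=cv2.findContours(m,cv2.RETR_EXTERNAL,cv2.CHAIN_APPROX_NONE)
    for c in cs:
        if cv2.contourArea(c)<amin: continue
        b=cv2.boxPoints(cv2.minAreaRect(c)); w=np.array([ray('top',p,z)[:2] for p in b])
        e=w-np.roll(w,1,0); L=np.hypot(*e.T); i=L.argmax(); a=np.degrees(np.arctan2(*e[i][::-1]))
        print(name,cv2.contourArea(c),'c',w.mean(0).round(4),'L',np.sort(L)[[0,-1]].round(3),'ang',a.round(1), 'px',b.mean(0).round(1))
white=((hsv[...,1]<60)&(hsv[...,2]>170)).astype(np.uint8)
rects(white,(250,210,430,345),0.03,60,'white')
wood=((hsv[...,0]<25)&(hsv[...,1]>70)&(hsv[...,2]>60)).astype(np.uint8)
rects(wood,(140,265,225,365),0.004,100,'mat')
dark=((hsv[...,1]>150)&(hsv[...,0]<16)&(hsv[...,2]>60)).astype(np.uint8)
dark=cv2.morphologyEx(dark,cv2.MORPH_OPEN,np.ones((3,3)))
rects(dark,(140,265,225,365),0.032,100,'block')
tote=((hsv[...,1]<60)&(hsv[...,2]>85)).astype(np.uint8)
rects(tote,(440,255,560,385),0.07,100,'tote'); 
for q in [(468,265),(544,275),(534,373),(451,364)]: print(ray('top',q,.07)[:2])
for q in [(257,236),(411,220),(423,320),(267,337)]: print(ray('top',q,.025)[:2])
cv2.imwrite('pics/crop0.png',cv2.resize(im[255:365,140:440],None,fx=2.6,fy=2.6,interpolation=2))
E
```

```text
white 489.5 c [ 0.4587 -0.0104] L [0.009 0.357] ang -83.2 px [344.5 327.7]
white 397.0 c [0.4879 0.1099] L [0.028 0.081] ang -81.7 px [291.5 314.1]
white 397.5 c [ 0.4997 -0.0076] L [0.028 0.081] ang -80.8 px [343.6 309.3]
white 453.5 c [ 0.5178 -0.1238] L [0.031 0.082] ang -84.7 px [394.9 301.8]
white 474.0 c [0.6841 0.0161] L [0.009 0.357] ang -83.2 px [333.5 228.1]
mat 4095.5 c [0.4744 0.3491] L [0.122 0.204] ang -178.5 px [187. 319.]
block 1644.5 c [0.4762 0.3538] L [0.074 0.13 ] ang 179.2 px [182.5 318.5]
tote 7722.0 c [ 0.4848 -0.3532] L [0.172 0.226] ang 171.7 px [501.3 318.4]
[ 0.60088419 -0.28074245]
[ 0.5805063 -0.450141 ]
[ 0.3659858  -0.42319934]
[ 0.38404398 -0.24088837]
[0.66419758 0.19135228]
[ 0.7053805  -0.16172602]
[ 0.47716772 -0.18830886]
[0.43601027 0.16449796]
```

View pics/crop0.png

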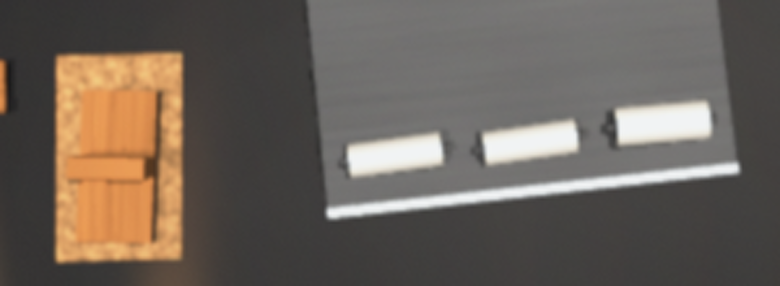

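```bash
python3 -m jog '[[[0.16,0.36,0,0,0,66,0],[0.16,0.36,0,0,0,66,0],[0.16,0.36,0,0,0,66,0],[0.16,0.36,0,0,0,66,0],[0.16,0.36,0,0,0,66,0],[0.16,0.36,0,0,0,66,0],[0.16,0.36,0,0,0,66,0],[0.16,0.36,0,0,0,66,0],[0.16,0.36,0,0,0,66,0],[0.16,0.36,0,0,0,66,0]]]'
python3 -m jog '[[[0.1,0.38,0,0,0,10.2,0],[0.1,0.38,0,0,0,10.2,0],[0.1,0.38,0,0,0,10.2,0],[0.1,0.38,0,0,0,10.2,0],[0.1,0.38,0,0,0,10.2,0],[0.1,0.38,0,0,0,10.2,0],[0.1,0.38,0,0,0,10.2,0],[0.1,0.38,0,0,0,10.2,0],[0.1,0.38,0,0,0,10.2,0],[0.1,0.38,0,0,0,10.2,0]]]'
python3 -m jog '[[[0.096,0.096,0,0,0,0,0],[0.096,0.096,0,0,0,0,0],[0.096,0.096,0,0,0,0,0],[0.096,0.096,0,0,0,0,0],[0.096,0.096,0,0,0,0,0],[0.096,0.096,0,0,0,0,0]]]'
python3 - <<'E'
from h import *
for q in [(181.2,319.6)]: print('handle top',ray('top',q,.079))
print('board',ray('top',(185.2,318.8),.032))
o=bot.get_obs(); print(o['clock'],o['eef_pos'],o['tool_rot'],o['ft_force'],o['joint_pos'])
m=bot.camera_model('wrist'); print(m); im=bot.camera('wrist'); cv2.imwrite('pics/w1.png',im)
np.savez('w1.npz',**m)
E
```

```text
clock: 0.93
eef_pos: [0.2796, -0.122, 0.2134]
tool_rot: [0.764, 0.645, 0.001, -0.0]
ft_force: [0.6, -0.0, 0.8]
grip_width: 0.0858
clock: 1.77
eef_pos: [0.3798, 0.259, 0.2128]
tool_rot: [0.706, 0.708, 0.001, -0.0]
ft_force: [-0.1, 0.9, -0.7]
grip_width: 0.0852
clock: 2.27
eef_pos: [0.4748, 0.3503, 0.2119]
tool_rot: [0.707, 0.707, -0.002, -0.0]
ft_force: [0.5, -0.0, 0.4]
grip_width: 0.0854
handle top [0.47541214 0.34706081 0.079     ]
board [0.47531287 0.34772936 0.032     ]
2.2667 [0.47480673 0.35029707 0.21194537] [ 7.06979417e-01  7.07232328e-01 -1.58113643e-03 -1.93133004e-04] [ 0.52228784 -0.03756751  0.4068938 ] [ 6.35675554e-01  4.25959032e-01  2.63849773e-01  1.41187156e+00
 -9.03215296e-05  2.20611435e+00]
{'K': array([[335.47443233,   0.        , 318.93821941],
       [  0.        , 335.47443233, 240.14449473],
       [  0.        ,   0.        ,   1.        ]]), 'T': array([[ 0.99999732,  0.00164602, -0.00162721,  0.47492115],
       [ 0.00107841, -0.9534047 , -0.3016924 ,  0.42573127],
       [-0.00204798,  0.30168984, -0.95340393,  0.37216855],
       [ 0.        ,  0.        ,  0.        ,  1.        ]])}
```

View pics/w1.png

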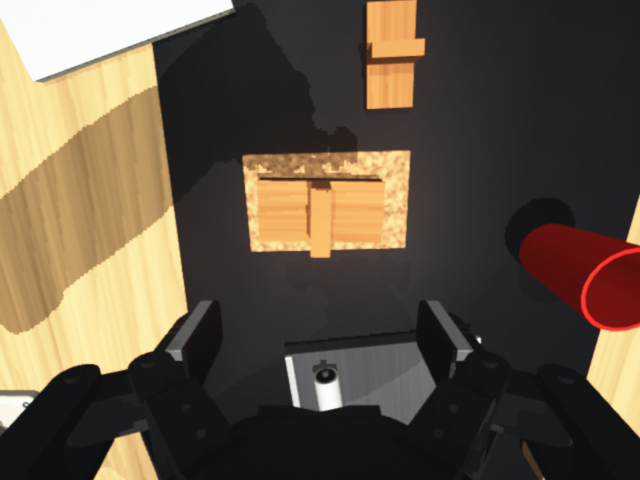

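The wrist view shows the handle top from about (320,180) to (320,257), square to the jaws. The board spans x 258–384 on the mat.

Run:
```python
from h import *
m=dict(np.load('w1.npz'))
for n,q,z in [('board c',(321,211),.032),('board L',(258,211),.032),('board R',(384,211),.032),('board near',(350,242),.032),('board far',(350,181),.032),('handle near end',(321,257),.079),('handle far',(321,180),.079),('hl',(310,240),.079),('hr',(331,240),.079),('mat1',(243,155),.004),('mat2',(410,150),.004),('mat3',(406,247),.004),('mat4',(251,251),.004)]: print(n,ray('',q,z,m).round(4))
```

```text
board c [0.4764 0.3497 0.032 ]
board L [0.4112 0.3496 0.032 ]
board R [0.5416 0.3498 0.032 ]
board near [0.5074 0.3161 0.032 ]
board far [0.5056 0.3806 0.032 ]
handle near end [0.4764 0.3165 0.079 ]
handle far [0.4762 0.3877 0.079 ]
hl [0.4662 0.3331 0.079 ]
hr [0.4855 0.3331 0.079 ]
mat1 [0.3932 0.4043 0.004 ]
mat2 [0.5707 0.4096 0.004 ]
mat3 [0.5751 0.3011 0.004 ]
mat4 [0.3953 0.2958 0.004 ]
```

```bash
python3 -m jog '[[[0.001,-0.001,-0.04,0,0,0,0],[0.001,-0.001,-0.08,0,0,0,0],[0.001,-0.001,-0.115,0,0,0,0],[0.001,-0.001,-0.14,0,0,0,0],[0.001,-0.001,-0.155,0,0,0,0],[0.001,-0.001,-0.163,0,0,0,0],[0.001,-0.001,-0.163,0,0,0,255],[0.001,-0.001,-0.163,0,0,0,255],[0.001,-0.001,-0.163,0,0,0,255],[0.001,-0.001,-0.163,0,0,0,255]]]'
python3 -m jog '[[[0,0,0,0,0,0,255],[0,0,0,0,0,0,255],[0,0,0,0,0,0,255],[0,0,0,0,0,0,255],[0,0,0,0,0,0,255],[0,0,0,0,0,0,255]]]'
```

```text
clock: 3.15
eef_pos: [0.4774, 0.3501, 0.0526]
tool_rot: [0.707, 0.707, 0.002, 0.0]
ft_force: [-0.0, 0.3, -0.2]
grip_width: 0.0385
clock: 3.65
eef_pos: [0.4767, 0.3499, 0.051]
tool_rot: [0.707, 0.707, 0.001, 0.0]
ft_force: [-0.1, 0.6, 4.1]
grip_width: 0.0154
```

```bash
python3 -m jog '[[[0,0,0.02,0,0,0,255],[0,0,0.06,0,0,0,255],[0,0,0.09,0,0,0,255],[0,0,0.1,0,0,0,255],[-0.006,-0.035,0.1,0,0,1.5,255],[-0.012,-0.075,0.1,0,0,3,255],[-0.018,-0.115,0.1,0,0,5,255],[-0.024,-0.155,0.1,0,0,6.8,255],[-0.03,-0.195,0.1,0,0,6.8,255],[-0.036,-0.23,0.1,0,0,6.8,255]]]'
python3 -m jog '[[[-0.002,-0.015,0,0,0,0,255],[-0.002,-0.015,-0.02,0,0,0,255],[-0.002,-0.015,-0.03,0,0,0,255],[-0.002,-0.015,-0.035,0,0,0,255],[-0.002,-0.015,-0.035,0,0,0,255],[-0.002,-0.015,-0.035,0,0,0,255]]]'
python3 - <<'E'
from h import *
o=bot.get_obs(); print(o['clock'],o['eef_pos'],o['ft_force'],o['ft_torque'])
a,b=bot.camera('top'),bot.camera('side')
cv2.imwrite('pics/c2.png',np.hstack([cv2.resize(a[230:380,200:400],(600,450)),]))
cv2.imwrite('pics/s2.png',cv2.resize(b[200:380,280:460],(720,720))[:600])
o=bot.get_obs(); print(o['clock'],o['eef_pos'],o['ft_force'],o['ft_torque'])
E
```

```text
clock: 4.48
eef_pos: [0.4379, 0.1168, 0.1484]
tool_rot: [0.664, 0.748, -0.002, -0.001]
ft_force: [0.2, -0.6, -2.6]
grip_width: 0.016
clock: 4.98
eef_pos: [0.4375, 0.1044, 0.1146]
tool_rot: [0.664, 0.748, -0.001, -0.001]
ft_force: [-0.2, 0.1, -2.7]
grip_width: 0.0158
4.9833 [0.43749376 0.1043969  0.11464192] [-0.23128842  0.10372563 -2.73690818] [ 0.08131853 -0.00029722  0.06612104]
5.0833 [0.43856765 0.10476857 0.11568008] [ 0.24791989  0.23534325 -3.25890095] [ 0.02974152 -0.01182697  0.00012486]
```

View pics/s2.png

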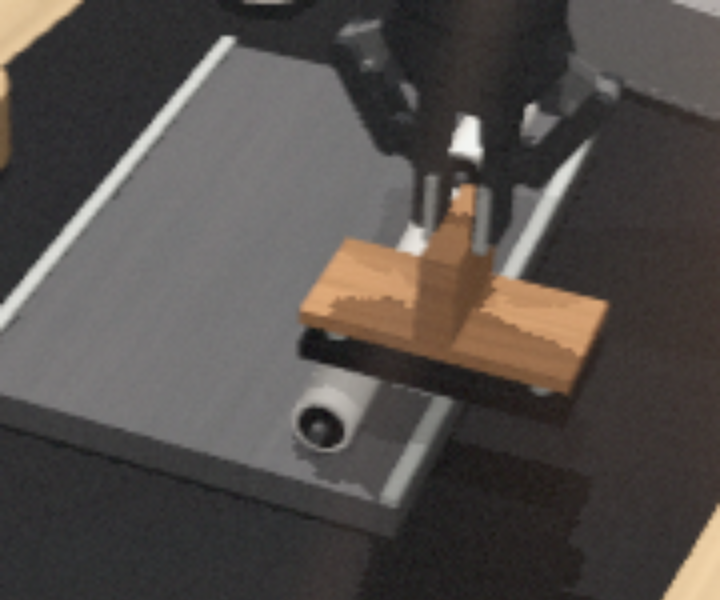

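The side crop shows the block level in the jaws over the roller, with the roller under the block's front part.

```bash
f(){ grep -E "eef|ft_f"; }
python3 -m jog '[[[0,0,-0.007,0,0,0,255],[0,0,-0.013,0,0,0,255],[0,0,-0.016,0,0,0,255],[0,0,-0.016,0,0,0,255],[0,0,-0.016,0,0,0,255]]]' | f
python3 -m jog '[[[0,0,-0.001,0,0,0,255],[0,0,-0.002,0,0,0,255],[0,0,-0.002,0,0,0,255],[0,0,-0.002,0,0,0,255]]]' |f
python3 -m jog '[[[0,0,-0.001,0,0,0,255],[0,0,-0.001,0,0,0,255],[0,0,-0.001,0,0,0,255]]]' |f
```

```text
eef_pos: [0.4379, 0.1044, 0.0992]
ft_force: [0.4, 0.3, -3.3]
eef_pos: [0.4388, 0.1045, 0.098]
ft_force: [0.3, -0.2, -0.8]
eef_pos: [0.439, 0.1046, 0.0971]
ft_force: [0.2, -1.1, 1.5]
```

```bash
f(){ grep -E "eef|ft_f"; }
python3 -m jog '[[[0.003,0.0004,-0.0003,0,0,0,255],[0.01,0.0012,-0.0003,0,0,0,255],[0.0199,0.0024,-0.0003,0,0,0,255]]]' | f
python3 -m jog '[[[0.008,0.001,0,0,0,0,255],[0.016,0.002,0,0,0,0,255],[0.02,0.0024,0,0,0,0,255]]]' | f
python3 - <<'E'
from h import *
b=bot.camera('side')
cv2.imwrite('pics/s3.png',cv2.resize(b[200:380,280:460],(600,600)))
print(bot.get_obs()['ft_force'])
E
```

```text
eef_pos: [0.4586, 0.1072, 0.0966]
ft_force: [-0.8, 1.2, 2.9]
eef_pos: [0.4802, 0.1101, 0.0964]
ft_force: [0.3, 1.5, 4.2]
[1.30511463 2.99498518 2.69051204]
```

View pics/s3.png

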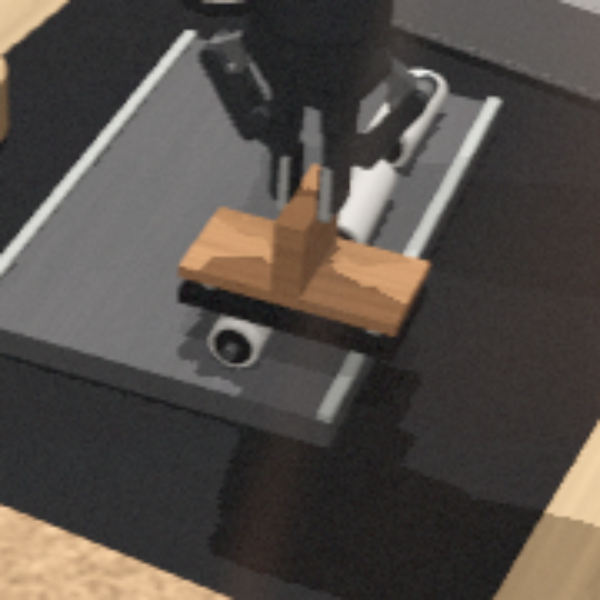

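```bash
f(){ grep -E "eef|ft_f" | tr '\n' ' '; echo; }
for i in 1; do
python3 -m jog '[[[0.008,0.001,0,0,0,0,255],[0.016,0.0022,0,0,0,0,255],[0.02,0.0027,0,0,0,0,255]]]' | f
python3 -m jog '[[[0.008,0.001,0,0,0,0,255],[0.016,0.0022,0,0,0,0,255],[0.02,0.0027,0,0,0,0,255]]]' | f
python3 -m jog '[[[0.008,0.001,0,0,0,0,255],[0.016,0.0022,0,0,0,0,255],[0.02,0.0027,0,0,0,0,255]]]' | f
python3 -m jog '[[[0.008,0.001,0,0,0,0,255],[0.016,0.0022,0,0,0,0,255],[0.02,0.0027,0,0,0,0,255]]]' | f
done
```

```text
eef_pos: [0.4996, 0.1126, 0.0965] ft_force: [-0.5, 3.4, 4.2] 
eef_pos: [0.5196, 0.1153, 0.0964] ft_force: [-0.9, 4.6, 4.5] 
eef_pos: [0.5396, 0.1179, 0.0964] ft_force: [-0.5, 5.2, 4.5] 
eef_pos: [0.5597, 0.1204, 0.0963] ft_force: [-0.3, 5.0, 4.3]
```

```bash
f(){ grep -E "eef|ft_f" | tr '\n' ' '; echo; }
python3 -m jog '[[[0.008,0.002,0,0,0,0,255],[0.016,0.004,0,0,0,0,255],[0.02,0.005,0,0,0,0,255]]]' | f
python3 -m jog '[[[0.008,0.0013,0,0,0,0,255],[0.016,0.0026,0,0,0,0,255],[0.02,0.0035,0,0,0,0,255]]]' | f
python3 -m jog '[[[0.008,0.0013,0,0,0,0,255],[0.016,0.0026,0,0,0,0,255],[0.02,0.0035,0,0,0,0,255]]]' | f
python3 -m jog '[[[0.008,0.0013,0,0,0,0,255],[0.016,0.0026,0,0,0,0,255],[0.02,0.003,0,0,0,0,255],[0.02,0.003,0,0,0,0,255]]]' | f
python3 - <<'E'
from h import *
b=bot.camera('side')
cv2.imwrite('pics/s4.png',cv2.resize(b[180:360,250:430],(600,600)))
E
```

```text
eef_pos: [0.5797, 0.1241, 0.0961] ft_force: [1.0, -0.2, 4.7] 
eef_pos: [0.5993, 0.1272, 0.096] ft_force: [0.3, -1.4, 4.2] 
eef_pos: [0.619, 0.1304, 0.0959] ft_force: [0.1, -2.6, 3.8] 
eef_pos: [0.6389, 0.1338, 0.0958] ft_force: [1.4, -2.6, 3.8]
```

View pics/s4.png

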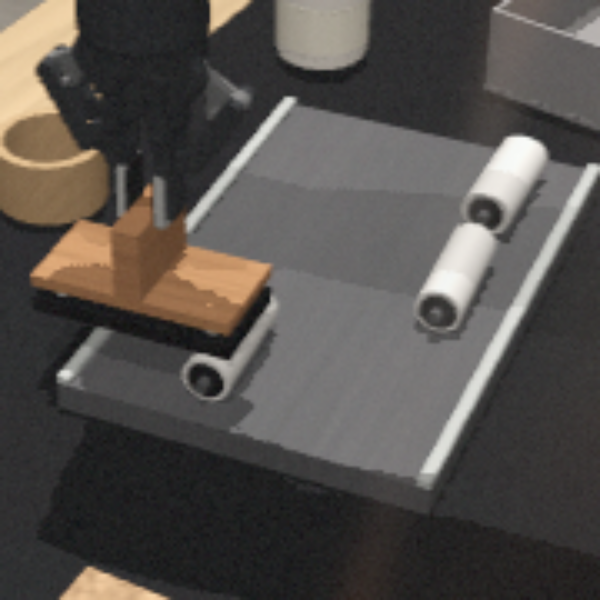

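```bash
f(){ grep -E "eef|ft_f" | tr '\n' ' '; echo; }
python3 -m jog '[[[0,0,0.006,0,0,0,255],[0,0,0.02,0,0,0,255],[0,0,0.04,0,0,0,255],[-0.02,-0.015,0.045,0,0,0,255],[-0.05,-0.04,0.045,0,0,0,255],[-0.08,-0.063,0.045,0,0,0,255],[-0.11,-0.087,0.045,0,0,0,255],[-0.14,-0.11,0.045,0,0,0,255],[-0.165,-0.13,0.045,0,0,0,255],[-0.188,-0.1486,0.045,0,0,0,255]]]' | f
python3 -m jog '[[[0,0,-0.01,0,0,0,255],[0,0,-0.025,0,0,0,255],[0,0,-0.035,0,0,0,255],[0,0,-0.0415,0,0,0,255],[0,0,-0.0415,0,0,0,255],[0,0,-0.0415,0,0,0,255],[0,0,-0.0415,0,0,0,255]]]' | f
python3 - <<'E'
from h import *
im=bot.camera('top'); cv2.imwrite('pics/t5.png',im); hsv=cv2.cvtColor(im,cv2.COLOR_BGR2HSV)
w=((hsv[...,1]<60)&(hsv[...,2]>170)).astype(np.uint8); w[:,:255]=0; w[:,430:]=0; w[:215]=0;w[345:]=0
for c in cv2.findContours(w,0,1)[0]:
    if cv2.contourArea(c)>60:
        r=cv2.minAreaRect(c); p=ray('top',r[0],.035)[:2]; d=p-[.5714,.0029]
        print(r, p.round(4), 'plate x',(d@[.993,.1184]).round(4))
E
```

```text
eef_pos: [0.4463, -0.0136, 0.1401] ft_force: [0.1, -1.3, -2.9] 
eef_pos: [0.4502, -0.0132, 0.0999] ft_force: [0.1, -0.9, -4.0] 
((279.98779296875, 334.8902587890625), (3.9755351543426514, 28.27047348022461), 83.6598129272461) [0.4416 0.1349] plate x -0.1133
((398.6446533203125, 334.5253601074219), (19.23670196533203, 4.631058216094971), 85.91438293457031) [ 0.4447 -0.1314] plate x -0.1417
((392.5, 334.5), (19.0, 5.0), 90.0) [ 0.4446 -0.1175] plate x -0.1402
((367.0, 333.5), (21.0, 42.0), 90.0) [ 0.4463 -0.0601] plate x -0.1316
((341.0, 333.5), (21.0, 6.0), 90.0) [ 0.4459 -0.0017] plate x -0.1252
((410.5365905761719, 320.3292541503906), (3.8651039600372314, 25.288822174072266), 83.6598129272461) [ 0.4766 -0.1583] plate x -0.1133
((394.97247314453125, 301.66900634765625), (13.287277221679688, 35.87565231323242), 85.2363510131836) [ 0.5181 -0.1232] plate x -0.0679
((285.6659240722656, 269.74456787109375), (11.9608154296875, 35.8824462890625), 82.40535736083984) [0.5874 0.1244] plate x 0.0303
((333.5015869140625, 228.01495361328125), (3.9324898719787598, 156.03395080566406), 83.94580078125) [0.6836 0.017 ] plate x 0.1131
```

```bash
f(){ grep -E "eef|ft_f" | tr '\n' ' '; echo; }
python3 -m jog '[[[0,0,-0.001,0,0,0,255],[0,0,-0.0022,0,0,0,255],[0,0,-0.0022,0,0,0,255],[0,0,-0.0022,0,0,0,255]]]' |f
python3 -m jog '[[[0,0,-0.001,0,0,0,255],[0,0,-0.001,0,0,0,255],[0,0,-0.001,0,0,0,255]]]' |f
```

```text
eef_pos: [0.4507, -0.0135, 0.098] ft_force: [0.1, -0.0, -1.9] 
eef_pos: [0.4509, -0.0135, 0.0971] ft_force: [0.4, -0.1, 1.6]
```

```bash
f(){ grep -E "eef|ft_f" | tr '\n' ' '; echo; }
python3 -m jog '[[[0.003,0.0005,0,0,0,0,255],[0.01,0.0016,0,0,0,0,255],[0.02,0.0032,0,0,0,0,255]]]' | f
python3 -m jog '[[[0.008,0.0013,0,0,0,0,255],[0.016,0.0026,0,0,0,0,255],[0.02,0.0032,0,0,0,0,255]]]' | f
python3 -m jog '[[[0.008,0.0013,0,0,0,0,255],[0.016,0.0026,0,0,0,0,255],[0.02,0.0032,0,0,0,0,255]]]' | f
```

```text
eef_pos: [0.4706, -0.0104, 0.0968] ft_force: [0.6, 0.2, 3.2] 
eef_pos: [0.4923, -0.007, 0.0967] ft_force: [-0.1, -0.1, 2.8] 
eef_pos: [0.5118, -0.0039, 0.0966] ft_force: [-0.8, 0.2, 3.2]
```

Steady so far, so this one looks round. I'll continue.

```bash
f(){ grep -E "eef|ft_f" | tr '\n' ' '; echo; }
python3 -m jog '[[[0.008,0.0013,0,0,0,0,255],[0.016,0.0026,0,0,0,0,255],[0.02,0.0032,0,0,0,0,255]]]' | f
python3 -m jog '[[[0.008,0.0013,0,0,0,0,255],[0.016,0.0026,0,0,0,0,255],[0.02,0.0032,0,0,0,0,255]]]' | f
python3 -m jog '[[[0.008,0.0013,0,0,0,0,255],[0.016,0.0026,0,0,0,0,255],[0.02,0.0032,0,0,0,0,255]]]' | f
python3 -m jog '[[[0.008,0.0013,0,0,0,0,255],[0.016,0.0026,0,0,0,0,255],[0.02,0.0032,0,0,0,0,255]]]' | f
python3 -m jog '[[[0.008,0.0013,0,0,0,0,255],[0.016,0.0026,0,0,0,0,255],[0.02,0.0032,0,0,0,0,255]]]' | f
python3 -m jog '[[[0.008,0.0013,0,0,0,0,255],[0.016,0.0026,0,0,0,0,255],[0.02,0.0032,0,0,0,0,255]]]' | f
python3 -m jog '[[[0.008,0.0013,0,0,0,0,255],[0.016,0.0026,0,0,0,0,255],[0.02,0.0032,0,0,0,0,255],[0.02,0.0032,0,0,0,0,255]]]' | f
```

```text
eef_pos: [0.5317, -0.0007, 0.0967] ft_force: [1.0, -0.7, 3.9] 
eef_pos: [0.5516, 0.0025, 0.0966] ft_force: [0.2, -1.6, 4.0] 
eef_pos: [0.5716, 0.0057, 0.0966] ft_force: [0.1, -2.7, 2.9] 
eef_pos: [0.5915, 0.0089, 0.0965] ft_force: [-0.0, -2.5, 3.4] 
eef_pos: [0.6113, 0.012, 0.0964] ft_force: [0.5, -2.9, 3.7] 
eef_pos: [0.631, 0.0152, 0.0963] ft_force: [1.0, -2.2, 3.0] 
eef_pos: [0.6508, 0.0185, 0.0962] ft_force: [1.1, -3.0, 2.5]
```

```bash
f(){ grep -E "eef|ft_f" | tr '\n' ' '; echo; }
python3 -m jog '[[[0,0,0.006,0,0,0,255],[0,0,0.02,0,0,0,255],[0,0,0.04,0,0,0,255],[-0.02,-0.015,0.045,0,0,0,255],[-0.05,-0.04,0.045,0,0,0,255],[-0.08,-0.063,0.045,0,0,0,255],[-0.11,-0.087,0.045,0,0,0,255],[-0.14,-0.11,0.045,0,0,0,255],[-0.165,-0.13,0.045,0,0,0,255],[-0.182,-0.146,0.045,0,0,0,255]]]' | f
python3 -m jog '[[[0,0,-0.01,0,0,0,255],[0,0,-0.025,0,0,0,255],[0,0,-0.035,0,0,0,255],[0,0,-0.0415,0,0,0,255],[0,0,-0.0415,0,0,0,255],[0,0,-0.0425,0,0,0,255],[0,0,-0.0435,0,0,0,255],[0,0,-0.0437,0,0,0,255],[0,0,-0.0437,0,0,0,255],[0,0,-0.0437,0,0,0,255]]]' | f
python3 -m jog '[[[0,0,-0.001,0,0,0,255],[0,0,-0.001,0,0,0,255],[0,0,-0.001,0,0,0,255]]]' |f
python3 - <<'E'
from h import *
im=bot.camera('top'); cv2.imwrite('pics/t6.png',im); hsv=cv2.cvtColor(im,cv2.COLOR_BGR2HSV)
w=((hsv[...,1]<60)&(hsv[...,2]>170)).astype(np.uint8); w[:,:255]=0; w[:,430:]=0; w[:215]=0;w[345:]=0
for c in cv2.findContours(w,0,1)[0]:
    if cv2.contourArea(c)>200:
        r=cv2.minAreaRect(c); p=ray('top',r[0],.035)[:2]; d=p-[.5714,.0029]
        print(r, p.round(4), 'plate x',(d@[.993,.1184]).round(4))
E
```

```text
eef_pos: [0.4635, -0.1272, 0.1403] ft_force: [-0.2, 0.2, -3.6] 
eef_pos: [0.4685, -0.1273, 0.0982] ft_force: [-0.7, 1.6, -1.5] 
eef_pos: [0.4686, -0.1274, 0.0974] ft_force: [-0.3, 1.6, 2.1] 
((300.5121765136719, 332.6097717285156), (3.9755353927612305, 69.57186126708984), 83.6598129272461) [0.4471 0.0891] plate x -0.1133
((285.6702880859375, 269.77728271484375), (11.894732475280762, 35.8824462890625), 82.40535736083984) [0.5874 0.1244] plate x 0.0302
((337.02996826171875, 264.71002197265625), (11.87939453125, 35.49676513671875), 81.8698959350586) [0.6001 0.0084] plate x 0.0291
((333.5015869140625, 228.01495361328125), (3.9324898719787598, 156.03395080566406), 83.94580078125) [0.6836 0.017 ] plate x 0.1131
```

```bash
f(){ grep -E "eef|ft_f" | tr '\n' ' '; echo; }
python3 -m jog '[[[0.003,0.0003,0.0003,0,0,0,255],[0.008,0.0008,0.0003,0,0,0,255],[0.015,0.0015,0.0003,0,0,0,255]]]' | f
python3 -m jog '[[[0.005,0.0005,0,0,0,0,255],[0.01,0.001,0,0,0,0,255],[0.015,0.0015,0,0,0,0,255]]]' | f
python3 -m jog '[[[0.005,0.0005,0,0,0,0,255],[0.01,0.001,0,0,0,0,255],[0.01,0.001,0,0,0,0,255]]]' | f
```

```text
eef_pos: [0.4836, -0.126, 0.0976] ft_force: [-1.8, 1.8, 4.7] 
eef_pos: [0.5, -0.1245, 0.098] ft_force: [-1.6, 2.2, 6.1] 
eef_pos: [0.5116, -0.1234, 0.0984] ft_force: [0.4, 2.8, 6.8]
```

The force and the handle are both rising, so this roller is the oval one. I'll finish its roll.

```bash
f(){ grep -E "eef|ft_f" | tr '\n' ' '; echo; }
python3 -m jog '[[[0.005,0.0006,0,0,0,0,255],[0.01,0.0012,0,0,0,0,255],[0.02,0.0024,0,0,0,0,255]]]' | f
python3 -m jog '[[[0.008,0.001,0,0,0,0,255],[0.016,0.002,0,0,0,0,255],[0.02,0.0024,0,0,0,0,255]]]' | f
python3 -m jog '[[[0.008,0.001,0,0,0,0,255],[0.016,0.002,0,0,0,0,255],[0.02,0.0024,0,0,0,0,255]]]' | f
python3 -m jog '[[[0.008,0.001,0,0,0,0,255],[0.016,0.002,0,0,0,0,255],[0.02,0.0024,0,0,0,0,255]]]' | f
python3 -m jog '[[[0.008,0.001,0,0,0,0,255],[0.016,0.002,0,0,0,0,255],[0.02,0.0024,0,0,0,0,255]]]' | f
python3 -m jog '[[[0.008,0.001,0,0,0,0,255],[0.016,0.002,0,0,0,0,255],[0.02,0.0024,0,0,0,0,255]]]' | f
python3 -m jog '[[[0.008,0.001,0,0,0,0,255],[0.016,0.002,0,0,0,0,255],[0.02,0.0024,0,0,0,0,255]]]' | f
python3 -m jog '[[[0.008,0.001,0,0,0,0,255],[0.016,0.002,0,0,0,0,255],[0.02,0.0024,0,0,0,0,255],[0.02,0.0024,0,0,0,0,255]]]' | f
python3 -m jog '[[[0,0,0.006,0,0,0,255],[0,0,0.02,0,0,0,255],[0,0,0.04,0,0,0,255],[0,0,0.06,0,0,0,255],[0,0,0.06,0,0,0,255],[0,0,0.06,0,0,0,255]]]' | f
```

```text
eef_pos: [0.5299, -0.1215, 0.0985] ft_force: [0.1, 0.7, 7.0] 
eef_pos: [0.5517, -0.1192, 0.0983] ft_force: [1.1, 0.9, 5.3] 
eef_pos: [0.5699, -0.1171, 0.0972] ft_force: [1.3, -1.1, 2.9] 
eef_pos: [0.589, -0.115, 0.0973] ft_force: [-1.3, -3.7, 5.9] 
eef_pos: [0.6097, -0.1129, 0.098] ft_force: [0.2, -4.3, 7.6] 
eef_pos: [0.6301, -0.1107, 0.0983] ft_force: [0.5, -4.7, 7.9] 
eef_pos: [0.6501, -0.1083, 0.098] ft_force: [1.0, -4.6, 4.6] 
eef_pos: [0.6692, -0.1048, 0.0967] ft_force: [2.1, -3.5, 2.6] 
eef_pos: [0.6678, -0.1035, 0.1568] ft_force: [0.4, -0.9, -4.5]
```

Confirmed: the force swelled twice over one turn on roller c, while a and b stayed steady. Next the block goes back to the mat.

```bash
f(){ grep -E "eef|ft_f|tool|wid" | tr '\n' ' '; echo; }
python3 -m jog '[[[-0.01,0.02,0,0,0,-0.8,255],[-0.02,0.05,0,0,0,-1.6,255],[-0.033,0.08,0,0,0,-2.4,255],[-0.046,0.11,0,0,0,-3.2,255],[-0.06,0.14,0,0,0,-4,255],[-0.07,0.17,0,0,0,-4.8,255],[-0.083,0.2,0,0,0,-5.6,255],[-0.096,0.23,0,0,0,-6.4,255],[-0.108,0.26,0,0,0,-6.8,255],[-0.12,0.29,0,0,0,-6.8,255]]]' |f
python3 -m jog '[[[-0.014,0.03,0,0,0,0,255],[-0.028,0.06,0,0,0,0,255],[-0.042,0.095,0,0,0,0,255],[-0.055,0.125,0,0,0,0,255],[-0.065,0.15,0,0,0,0,255],[-0.072,0.164,0,0,0,0,255],[-0.072,0.164,-0.02,0,0,0,255],[-0.072,0.164,-0.05,0,0,0,255],[-0.072,0.164,-0.08,0,0,0,255],[-0.072,0.164,-0.095,0,0,0,255]]]' |f
python3 -m jog '[[[0,0,-0.004,0,0,0,255],[0,0,-0.007,0,0,0,255],[0,0,-0.009,0,0,0,255],[0,0,-0.0105,0,0,0,255],[0,0,-0.0105,0,0,0,255],[0,0,-0.0105,0,0,0,255]]]' |f
```

```text
eef_pos: [0.5449, 0.1867, 0.1543] tool_rot: [0.707, 0.707, -0.002, -0.002] ft_force: [1.2, 0.1, -3.1] grip_width: 0.0161 
eef_pos: [0.4713, 0.3472, 0.0557] tool_rot: [0.707, 0.707, -0.005, -0.001] ft_force: [-0.5, -1.0, -3.7] grip_width: 0.0157 
eef_pos: [0.477, 0.3501, 0.0526] tool_rot: [0.707, 0.707, 0.001, 0.0] ft_force: [-0.8, -0.4, -4.4] grip_width: 0.016
```

```bash
f(){ grep -E "eef|ft_f|tool|wid" | tr '\n' ' '; echo; }
python3 -m jog '[[[0,0,-0.001,0,0,0,255],[0,0,-0.001,0,0,0,255],[0,0,-0.001,0,0,0,255]]]' |f
python3 -m jog '[[[0,0,-0.0005,0,0,0,255],[0,0,-0.001,0,0,0,255],[0,0,-0.001,0,0,0,255],[0,0,-0.001,0,0,0,255]]]' |f
```

```text
eef_pos: [0.477, 0.3501, 0.0518] tool_rot: [0.707, 0.707, 0.001, 0.0] ft_force: [-0.6, -0.7, 2.4] grip_width: 0.0156 
eef_pos: [0.477, 0.3501, 0.0504] tool_rot: [0.707, 0.707, 0.001, 0.0] ft_force: [1.5, -0.6, 4.3] grip_width: 0.0159
```

```bash
f(){ grep -E "clock|eef|ft_f|tool|wid" | tr '\n' ' '; echo; }
python3 -m jog '[[[0,0,0,0,0,0,0],[0,0,0,0,0,0,0],[0,0,0,0,0,0,0],[0,0,0,0,0,0,0],[0,0,0,0,0,0,0],[0,0,0.01,0,0,0,0],[0,0,0.03,0,0,0,0],[0,0,0.07,0,0,0,0],[0,0,0.11,0,0,0,0],[0,0,0.15,0,0,0,0]]]' |f
python3 - <<'E'
from h import *
im=bot.camera('top'); cv2.imwrite('pics/t7.png',im); hsv=cv2.cvtColor(im,cv2.COLOR_BGR2HSV)
w=((hsv[...,1]<60)&(hsv[...,2]>170)).astype(np.uint8); w[:,:255]=0; w[:,430:]=0; w[:215]=0;w[345:]=0
for c in cv2.findContours(w,0,1)[0]:
    if cv2.contourArea(c)>200:
        r=cv2.minAreaRect(c); p=ray('top',r[0],.035)[:2]; d=p-[.5714,.0029]
        b=np.array([ray('top',q,.035)[:2] for q in cv2.boxPoints(r)]); e=b-np.roll(b,1,0); l=np.hypot(*e.T); i=l.argmax()
        print(p.round(4), 'plate x',(d@[.993,.1184]).round(4),'axis ang',np.degrees(np.arctan2(e[i][1],e[i][0])).round(1),l.round(3))
s=bot.camera('side')
cv2.imwrite('pics/v7.png',np.hstack([cv2.resize(im[200:380,150:440],(483,300)),s[200:440:,240:440][:, :].copy() if 0 else cv2.resize(s[200:440,240:480],(300,300))]))
E
```

```text
clock: 22.28 eef_pos: [0.4756, 0.3492, 0.2016] tool_rot: [0.707, 0.707, -0.0, -0.0] ft_force: [0.6, 2.0, -0.1] grip_width: 0.0856 
[ 0.4589 -0.0095] plate x -0.1132 axis ang -83.2 [0.009 0.356 0.009 0.355]
[0.5874 0.1242] plate x 0.0303 axis ang -81.8 [0.027 0.081 0.027 0.081]
[0.6001 0.0084] plate x 0.0291 axis ang -81.2 [0.027 0.081 0.027 0.08 ]
[ 0.6204 -0.1131] plate x 0.035 axis ang -84.8 [0.031 0.081 0.031 0.081]
[0.6836 0.017 ] plate x 0.1131 axis ang -83.2 [0.009 0.356 0.009 0.356]
```

View pics/v7.png

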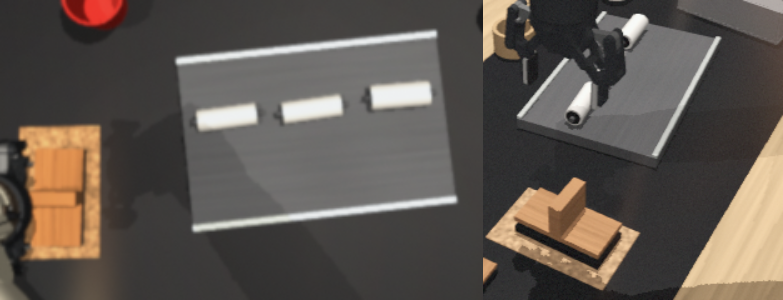

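The block stands on its mat. The true rollers are at plate x of about +0.03 m, and the oval one is at (0.620, −0.113). I'll pick up the oval one.

```bash
f(){ grep -E "clock|eef|ft_f|tool|wid" | tr '\n' ' '; echo; }
python3 -m jog '[[[0.01,-0.03,0,0,0,1,0],[0.02,-0.065,0,0,0,2,0],[0.03,-0.1,0,0,0,3,0],[0.042,-0.135,0,0,0,4,0],[0.053,-0.17,0,0,0,5.2,0],[0.064,-0.205,0,0,0,5.2,0],[0.075,-0.24,0,0,0,5.2,0],[0.086,-0.275,0,0,0,5.2,0],[0.097,-0.31,0,0,0,5.2,0],[0.108,-0.345,0,0,0,5.2,0]]]' |f
python3 -m jog '[[[0.012,-0.04,0,0,0,0,0],[0.024,-0.078,0,0,0,0,0],[0.032,-0.104,0,0,0,0,0],[0.036,-0.117,0,0,0,0,0],[0.036,-0.117,-0.04,0,0,0,0],[0.036,-0.117,-0.08,0,0,0,0],[0.036,-0.117,-0.1,0,0,0,0],[0.036,-0.117,-0.1,0,0,0,0],[0.036,-0.117,-0.1,0,0,0,0]]]' |f
python3 - <<'E'
from h import *
m=bot.camera_model('wrist'); im=bot.camera('wrist'); cv2.imwrite('pics/w8.png',im)
print(proj('',[.6204,-.1131,.035],m), bot.get_obs()['eef_pos'])
E
```

```text
clock: 23.22 eef_pos: [0.5843, 0.0028, 0.2] tool_rot: [0.674, 0.738, 0.0, 0.0] ft_force: [0.7, 0.2, -0.6] grip_width: 0.0853 
clock: 23.97 eef_pos: [0.619, -0.1115, 0.0987] tool_rot: [0.674, 0.739, -0.001, -0.002] ft_force: [-0.8, -0.4, 1.1] grip_width: 0.0855 
[321.29760361 248.89267427] [ 0.62072697 -0.11186414  0.1007944 ]
```

View pics/w8.png

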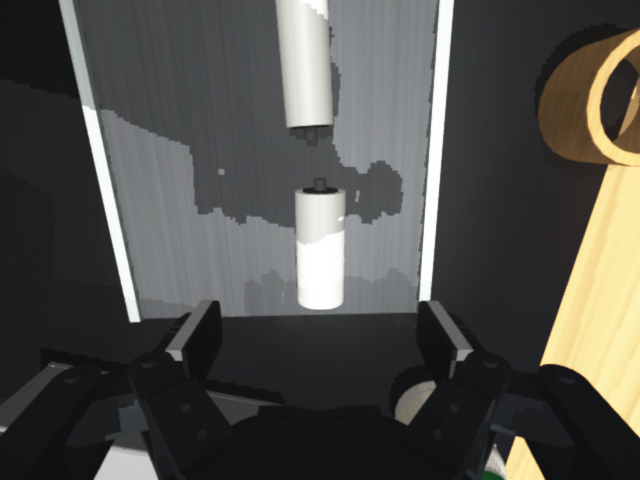

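The wrist view shows the oval roller centred between the jaws at (320,250), with the jar well clear.

```bash
f(){ grep -E "clock|eef|ft_f|tool|wid" | tr '\n' ' '; echo; }
python3 -m jog '[[[0,0,-0.03,0,0,0,0],[0,0,-0.05,0,0,0,0],[0,0,-0.062,0,0,0,0],[0,0,-0.068,0,0,0,0],[0,0,-0.069,0,0,0,0],[0,0,-0.069,0,0,0,255],[0,0,-0.069,0,0,0,255],[0,0,-0.069,0,0,0,255],[0,0,-0.069,0,0,0,255],[0,0,-0.069,0,0,0,255]]]' |f
python3 -m jog '[[[0,0,0,0,0,0,255],[0,0,0,0,0,0,255],[0,0,0,0,0,0,255],[0,0,0,0,0,0,255]]]' |f
python3 -m jog '[[[0,0,0.01,0,0,0,255],[0,0,0.03,0,0,0,255],[0,0,0.06,0,0,0,255],[0,0,0.09,0,0,0,255],[0,0,0.12,0,0,0,255],[0,0,0.15,0,0,0,255],[0,0,0.15,0,0,0,255],[0,0,0.15,0,0,0,255]]]' |f
```

```text
clock: 24.85 eef_pos: [0.6207, -0.1125, 0.0315] tool_rot: [0.674, 0.738, 0.0, 0.001] ft_force: [0.0, 0.1, 0.0] grip_width: 0.0256 
clock: 25.18 eef_pos: [0.6217, -0.1126, 0.0331] tool_rot: [0.674, 0.738, 0.001, 0.002] ft_force: [-0.7, 0.1, 8.8] grip_width: -0.0 
clock: 25.85 eef_pos: [0.6217, -0.1127, 0.1838] tool_rot: [0.674, 0.738, 0.002, 0.002] ft_force: [-0.2, 0.7, -1.1] grip_width: 0.0
```

Run:
```python
from h import *
print(bot.tip_extent, bot.get_obs()['tool_rot'], bot.get_obs()['ft_force'])
im=bot.camera('top'); cv2.imwrite('pics/t9.png',im); s=bot.camera('side'); w=bot.camera('wrist')
cv2.imwrite('pics/v9.png',np.hstack([cv2.resize(im[200:350,240:440],(400,300)),cv2.resize(s[100:340,240:560],(400,300))]))
cv2.imwrite('pics/w9.png',w)
```

```text
0.008 [0.67434152 0.73841383 0.00155093 0.00247416] [-0.18258807  0.69903875 -1.12894084]
```

View pics/v9.png

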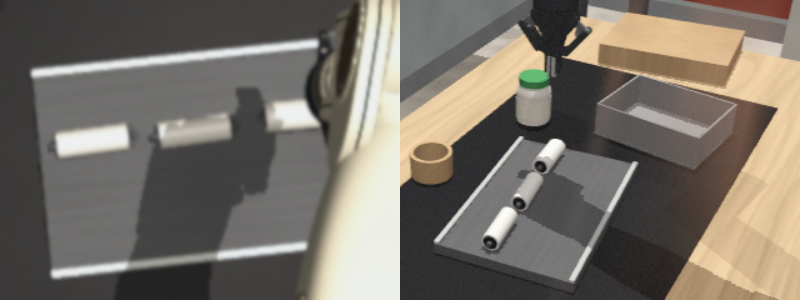

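The roller is still in place near its old spot, because the pads closed over its top. I'll reopen, check its position and grip lower.

```bash
f(){ grep -E "clock|eef|ft_f|tool|wid" | tr '\n' ' '; echo; }
python3 -m jog '[[[0,0,0,0,0,0,0],[0,0,-0.03,0,0,0,0],[0,0,-0.06,0,0,0,0],[0,0,-0.08,0,0,0,0],[0,0,-0.081,0,0,0,0],[0,0,-0.081,0,0,0,0]]]' |f
python3 - <<'E'
from h import *
m=bot.camera_model('wrist'); im=bot.camera('wrist'); cv2.imwrite('pics/w10.png',im)
for n in ['w8','w10']:
    g=cv2.cvtColor(cv2.imread(f'pics/{n}.png'),cv2.COLOR_BGR2HSV); w=((g[...,1]<50)&(g[...,2]>140)).astype(np.uint8)
    w[:150]=0; w[320:]=0; w[:,:230]=0; w[:,:][:,400:]=0
    for c in cv2.findContours(w,0,1)[0]:
        if cv2.contourArea(c)>800:
            r=cv2.minAreaRect(c); print(n,r,ray('',r[0],.04,m).round(4))
E
```

```text
clock: 26.5 eef_pos: [0.6182, -0.112, 0.0972] tool_rot: [0.674, 0.738, -0.002, -0.002] ft_force: [-0.0, 0.1, 0.1] grip_width: 0.0726 
w8 ((343.5, 250.49996948242188), (116.99998474121094, 110.99998474121094), 90.0) [ 0.6345 -0.1111  0.04  ]
w8 ((368.0, 161.5), (23.0, 62.0), 90.0) [ 0.6432 -0.0504  0.04  ]
w10 ((345.0, 230.0), (160.0, 108.0), 90.0) [ 0.6338 -0.0965  0.04  ]
```

View pics/w10.png

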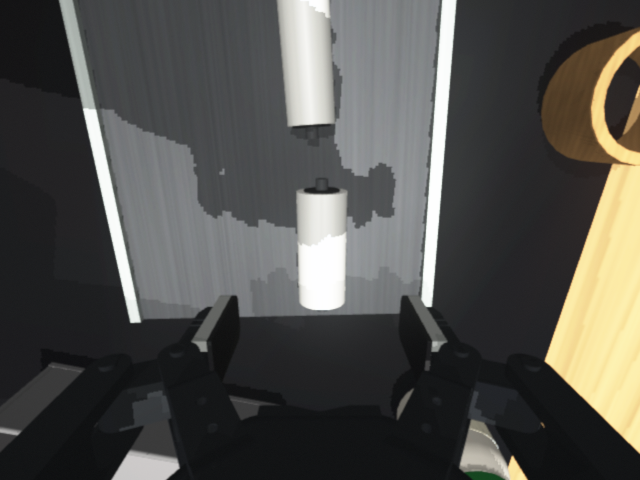

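```bash
f(){ grep -E "clock|eef|ft_f|wid" | tr '\n' ' '; echo; }
python3 -m jog '[[[0.0005,0,-0.03,0,0,0,0],[0.0005,0,-0.05,0,0,0,0],[0.0005,0,-0.066,0,0,0,0],[0.0005,0,-0.074,0,0,0,0],[0.0005,0,-0.076,0,0,0,0],[0.0005,0,-0.076,0,0,0,0]]]' |f
python3 -m jog '[[[0,0,0,0,0,0,110],[0,0,0,0,0,0,120],[0,0,0,0,0,0,130],[0,0,0,0,0,0,135],[0,0,0,0,0,0,140]]]' |f
python3 -m jog '[[[0,0,0,0,0,0,160],[0,0,0,0,0,0,160],[0,0,0,0,0,0,160]]]' |f
```

```text
clock: 27.05 eef_pos: [0.6214, -0.1125, 0.0245] ft_force: [0.3, 0.0, 0.1] grip_width: 0.0858 
clock: 27.47 eef_pos: [0.621, -0.1124, 0.0242] ft_force: [-0.2, -0.1, -0.2] grip_width: 0.0386 
clock: 27.72 eef_pos: [0.6205, -0.1124, 0.0238] ft_force: [-0.7, 0.1, 1.6] grip_width: 0.032
```

```bash
f(){ grep -E "clock|eef|ft_f|wid" | tr '\n' ' '; echo; }
python3 -m jog '[[[0,0,0,0,0,0,255],[0,0,0,0,0,0,255],[0,0,0,0,0,0,255]]]' |f
python3 -m jog '[[[0,0,0.003,0,0,0,255],[0,0,0.012,0,0,0,255],[0,0,0.02,0,0,0,255],[0,0,0.03,0,0,0,255],[0,0,0.03,0,0,0,255]]]' |f
```

```text
clock: 27.97 eef_pos: [0.6203, -0.1125, 0.0244] ft_force: [-1.5, -0.2, 5.4] grip_width: 0.0252 
clock: 28.38 eef_pos: [0.6226, -0.1127, 0.0566] ft_force: [0.0, 0.2, -1.4] grip_width: 0.0252
```

Run:
```python
from h import *
s=bot.camera('side')
o=bot.get_obs(); print(o['ft_force'],o['eef_pos'],o['ft_torque'],o['grip_width'])
cv2.imwrite('pics/s11.png',s)
for z in (.035,.065): print(z,proj('side',[.6204,-.1131+.04,z]),proj('side',[.6204,-.1131-.04,z]))
g=cv2.cvtColor(s,cv2.COLOR_BGR2HSV); w=((g[...,1]<50)&(g[...,2]>110)).astype(np.uint8)
w[:210]=0;w[320:]=0;w[:,:300]=0;w[:,440:]=0
for c in cv2.findContours(w,0,1)[0]:
    if cv2.contourArea(c)>40: print(cv2.boundingRect(c),cv2.contourArea(c))
```

```text
[ 0.13236016  0.02207023 -2.26282482] [ 0.62224591 -0.11262657  0.05562764] [-0.01154857  0.04798052  0.03056625] 0.025012751218816184
0.035 [350.88002484 231.81235148] [366.78924008 216.06689804]
0.065 [351.27807294 220.58660838] [367.36247622 205.10541679]
(300, 210, 131, 110) 6825.0
```

Run:
```python
from h import *
w=bot.camera('wrist'); s=cv2.imread('pics/s11.png')
cv2.imwrite('pics/v12.png',np.hstack([cv2.resize(w[150:450,150:490],(453,400)),cv2.resize(s[150:270,300:400],(333,400),interpolation=2)]))
```

```text
(no output)
```

View pics/v12.png

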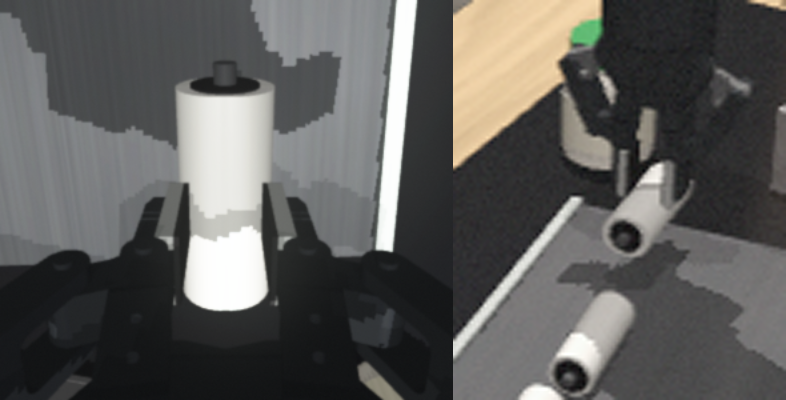

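The roller is held between the pads and lifted clear. I'll carry it gently to the tote.

```bash
f(){ grep -E "clock|eef|ft_f|wid" | tr '\n' ' '; echo; }
python3 -m jog '[[[0,0,0.005,0,0,0,255],[0,0,0.015,0,0,0,255],[0,0,0.03,0,0,0,255],[0,0,0.045,0,0,0,255],[0,0,0.06,0,0,0,255],[0,0,0.07,0,0,0,255],[0,0,0.075,0,0,0,255],[0,0,0.076,0,0,0,255]]]' |f
python3 -m jog '[[[-0.003,-0.005,0,0,0,0,255],[-0.009,-0.015,0,0,0,0,255],[-0.018,-0.032,0,0,0,0,255],[-0.028,-0.05,0,0,0,0,255],[-0.04,-0.07,0,0,0,0,255],[-0.051,-0.09,0,0,0,0,255],[-0.063,-0.11,0,0,0,0,255],[-0.074,-0.13,0,0,0,0,255],[-0.086,-0.15,0,0,0,0,255],[-0.097,-0.17,0,0,0,0,255]]]' |f
python3 -m jog '[[[-0.011,-0.02,0,0,0,0,255],[-0.022,-0.038,0,0,0,0,255],[-0.03,-0.053,0,0,0,0,255],[-0.036,-0.063,0,0,0,0,255],[-0.039,-0.068,0,0,0,0,255],[-0.039,-0.068,0,0,0,0,255],[-0.039,-0.068,-0.005,0,0,0,255],[-0.039,-0.068,-0.02,0,0,0,255],[-0.039,-0.068,-0.04,0,0,0,255],[-0.039,-0.068,-0.06,0,0,0,255]]]' |f
python3 -m jog '[[[0,0,-0.015,0,0,0,255],[0,0,-0.028,0,0,0,255],[0,0,-0.037,0,0,0,255],[0,0,-0.042,0,0,0,255],[0,0,-0.045,0,0,0,255],[0,0,-0.045,0,0,0,255],[0,0,-0.045,0,0,0,255]]]' |f
```

```text
clock: 29.15 eef_pos: [0.6214, -0.1125, 0.1312] ft_force: [0.2, -0.2, -1.5] grip_width: 0.025 
clock: 29.98 eef_pos: [0.5212, -0.2837, 0.1283] ft_force: [0.5, 0.8, -1.4] grip_width: 0.0247 
clock: 30.82 eef_pos: [0.4858, -0.3494, 0.0692] ft_force: [0.2, -0.7, -2.7] grip_width: 0.0248 
clock: 31.4 eef_pos: [0.4852, -0.3505, 0.0252] ft_force: [-0.0, -0.3, -1.3] grip_width: 0.0252
```

```bash
f(){ grep -E "clock|eef|ft_f|wid" | tr '\n' ' '; echo; }
python3 -m jog '[[[0,0,-0.004,0,0,0,255],[0,0,-0.008,0,0,0,255],[0,0,-0.008,0,0,0,255]]]' |f
python3 -m jog '[[[0,0,0,0,0,0,150],[0,0,0,0,0,0,130],[0,0,0,0,0,0,80],[0,0,0,0,0,0,0],[0,0,0,0,0,0,0],[0,0,0,0,0,0,0],[0,0,0.03,0,0,0,0],[0,0,0.07,0,0,0,0],[0,0,0.11,0,0,0,0],[0,0,0.15,0,0,0,0]]]' |f
python3 -m jog '[[[-0.03,0.02,0.04,0,0,0,0],[-0.06,0.04,0.05,0,0,0,0],[-0.09,0.06,0.05,0,0,0,0],[-0.12,0.08,0.05,0,0,0,0],[-0.14,0.1,0.05,0,0,0,0],[-0.14,0.1,0.05,0,0,0,0],[-0.14,0.1,0.05,0,0,0,0]]]' |f
python3 - <<'E'
from h import *
im=bot.camera('top'); s=bot.camera('side'); cv2.imwrite('pics/t13.png',im); cv2.imwrite('pics/s13.png',s)
hsv=cv2.cvtColor(im,cv2.COLOR_BGR2HSV)
def bl(name,mask,roi,z,amin):
    x0,y0,x1,y1=roi; m=np.zeros(mask.shape,np.uint8); m[y0:y1,x0:x1]=mask[y0:y1,x0:x1]
    for c in cv2.findContours(m,0,1)[0]:
        if cv2.contourArea(c)>amin:
            r=cv2.minAreaRect(c); b=np.array([ray('top',q,z)[:2] for q in cv2.boxPoints(r)]); l=np.hypot(*(b-np.roll(b,1,0)).T)
            p=b.mean(0); print(name,p.round(4),l[:2].round(3),'plate x',((p-[.5714,.0029])@[.993,.1184]).round(3))
V,S,H=hsv[...,2],hsv[...,1],hsv[...,0]
bl('white',(S<60)&(V>170),(250,210,430,345),.035,200)
for t in (190,205,220): bl(f'tote>{t}',(S<60)&(V>t),(455,262,545,375),.02,60)
bl('mat',(H<25)&(S>70)&(V>60),(140,265,225,365),.004,300)
d=cv2.morphologyEx(((S>150)&(H<16)&(V>60)).astype(np.uint8),2,np.ones((3,3)))
bl('block',d,(140,265,225,365),.032,300)
a=cv2.imread('pics/top0.png'); df=(cv2.absdiff(a,im).max(2)>40)
bl('diff',df,(0,100,560,395),.0,25)
E
```

```text
clock: 31.65 eef_pos: [0.4843, -0.3502, 0.0161] ft_force: [-0.8, 0.1, -2.0] grip_width: 0.0255 
clock: 32.48 eef_pos: [0.4842, -0.35, 0.168] ft_force: [0.9, 0.2, -0.1] grip_width: 0.0851 
clock: 33.07 eef_pos: [0.344, -0.2498, 0.2174] ft_force: [0.1, 0.4, -0.2] grip_width: 0.0855 
white [ 0.4589 -0.0102] [0.009 0.356] plate x -0.113
white [0.5874 0.1244] [0.027 0.081] plate x 0.03
white [0.6001 0.0083] [0.027 0.081] plate x 0.029
white [0.6837 0.0163] [0.009 0.356] plate x 0.113
tote>190 [ 0.485  -0.3543] [0.029 0.082] plate x -0.128
tote>190 [ 0.502  -0.3372] [0.098 0.154] plate x -0.109
tote>205 [ 0.4848 -0.3535] [0.028 0.08 ] plate x -0.128
tote>220 [ 0.4848 -0.3536] [0.025 0.079] plate x -0.128
mat [0.4744 0.3502] [0.204 0.121] plate x -0.055
block [0.4775 0.3549] [0.076 0.131] plate x -0.052
diff [ 0.3103 -0.1463] [0.004 0.124] plate x -0.277
diff [ 0.3164 -0.3878] [0.014 0.139] plate x -0.3
diff [ 0.3684 -0.3422] [0.065 0.038] plate x -0.242
diff [ 0.4841 -0.3598] [0.022 0.08 ] plate x -0.13
diff [ 0.4795 -0.3079] [0.032 0.016] plate x -0.128
diff [0.4867 0.111 ] [0.03  0.085] plate x -0.071
diff [ 0.4992 -0.0096] [0.03  0.084] plate x -0.073
diff [ 0.5167 -0.1224] [0.034 0.096] plate x -0.069
diff [0.5888 0.1256] [0.029 0.084] plate x 0.032
diff [0.6017 0.0065] [0.029 0.084] plate x 0.03
```

```bash
python3 -c "
from workcell import bot
print(bot.job_done(), bot.get_obs()['clock'])"
```

```text
the job is handed in; nothing more can be done
the job is handed in; nothing more can be done
```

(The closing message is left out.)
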